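Set the sliding stop of the ring fixture and lock its set screw

ROBOT

A 7-joint arm with a two-finger parallel gripper is mounted at the origin on a cart in front of the work surface, level with it; the furniture and walls round the work are solid. World frame = base frame: x ahead of the robot, y to its left, z up, the work surface at z = 0. Lengths are in m, angles in rad, forces in N, time in s.
With the tool pointing down it reaches from about 0.425 to 0.875 m from the base axis. Payload 8.4 kg.
Tool frame: the origin (TCP) lies at the very end of the fingers, on their centre line; the grasp point (between the pads) lies 19 mm behind it; z points along the fingers, y is the line along which they close (so a half turn about z gives the same grasp; the last joint's range is limited). The gripper opens to 85 mm and grips with 20 to 120 N. Pads are 22 mm wide; open, the fingers measure 114 mm over their backs; the gripper's body (76 mm by 85 mm) begins 54 mm behind the grasp point. The pads swing forward as they close: fully open they stand 13 mm farther back than shut.
Start: joints at [1.13, 0.333, 0.04, 1.465, -0.013, 1.343, -0.059], TCP at [0.218, -0.612, 0.231] pointing down, gripper open.
Joint ranges: [-2.58, 2.58], [-0.38, 2.09], [-1.3, 1.39], [0.25, 2.4], [-1.5, 4.64], [0.08, 2.09], [-2.65, 2.65]. Speed limits (rad/s): [2.22, 2.22, 2.79, 2.79, 3.14, 3.14, 3.14].

INTERFACE

Orientations are given as [roll, pitch, yaw] about the fixed x, y, z axes, in that order (R = Rz(yaw) Ry(pitch) Rx(roll)).
In Python, from workcell import robot gives the robot as it stands. The module is installed in compiled form; this text tells all that it offers.
- The arm moves only by the shell command python3 -m pendant 'ROWS' [FORCE]. ROWS is JSON, a list that holds one entry, the list of rows, each a list of 7 numbers: the shift along the tool's x, y, z in m, then the turn, a rotation vector about the tool's x, y, z in rad, then the finger opening in m, from 0 to 0.0854. In form: [[[dx, dy, dz, rx, ry, rz, claw], ...]]. A call has 1 to 20 rows; each row shifts and turns the commanded pose from where the row before left it, along the tool's axes as they then stand; what a row does not reach is not made up. A row lasts 1/12 s, in which the tool goes at most 41.7 mm and 7.16 degrees, less where a joint would pass 70% of its speed; a pose out of reach is approached as far as the arm can. A call is refused whole if a number of a shift passes 0.0417 or a number of a turn 0.125, either way. A call with a gripper value outside its range is refused whole. The fingers move at their own pace and stop on an object; FORCE is the grip in N (left out, the last holds). Time passes only in rows, so rows that do not move let the fingers close. It gives the time, the measured TCP pose, the force, the opening and the grip force at its end, in the units of the state.
- robot.observe(): the state, without advancing time (a new reading comes with each control period).
- robot.capture(name): name is "scene" or "top" or "wrist"; returns a dict with "image" (420x560x3 uint8, blue, green, red), "fov_y" (degrees; the focal length in pixels is half the picture's height over the tangent of half this angle, whatever the lens; pixels are square), "cx", "cy" (the principal point, pixels), "xyz" and "rotation" of the camera in the world; the wrist camera has in their place "tool_from_camera" (4x4, takes a point from camera to tool coordinates, whose origin is the TCP and whose axes are the flange's). Camera axes: x right, y down, z forward; pixel columns grow to the right and rows downward; lengths in m; the calibration is good to about 2 mm. A picture is of the moment at which its call begins: read the wrist's pose just before it. There is no depth.
- robot.job_done(): hands the job in; it is judged then, once.
The state is a dict: "t": time; "joint_positions": joint angles; "dq": joint speeds; "joint_torque": joint torques, N m; "tcp_pos": TCP position; "ee_rot": TCP orientation; "wrist_force": force on the tool from outside, world axes, zero at the start; "wrist_torque": the same for the moment, N m; "grip_width": opening from 0.0 (shut) to 1.0 (fully open); "grasp_force": force on a finger pad.
Only numpy, scipy, OpenCV 4.12 (cv2) and the standard library are available. Lean on these libraries where they do the work, as an engineer would, in place of code of your own. Each camera call takes 0.05 s, during which the arm holds its last target. There are 200 camera calls.

TASK

The ring fixture has to be set for the bearing ring lying on it: loosen the set screw of the sliding stop about a quarter turn by its T handle, slide the stop along the guide rod so that its sprung pad pushes the ring home into the roller V and presses on it with about 10 N, and tighten the screw again while keeping that push, so that the stop goes on pressing the ring into the rollers after you let go. Do not squeeze the thin ring hard (20 N would spring it out of round), and leave the measuring tools and the other rings where they are.

Things in the scene. Friction and masses are not known exactly. Their poses are not given: they have to be found in the camera images.
- fixture: Ring fixture fixed to the bench: green base 290 mm (its x) by 150 mm (y), ground top 16 mm high. Origin: centre of its underside, z up. A 16 mm guide rod runs along its x axis at y = -48 mm, z = 50 mm, between green pedestals at x = -130 and +130 mm, 68 mm high. The ring moves along the line y = +20 mm. The stop has to be slid in the fixture's +x direction.
- slot_mid (a point): Point on the base's top at fixture x = 46, y = 20 mm. A V of two free steel rollers (26 mm diameter, on a dark bracket, open to fixture -x) is bolted near the base's +x end somewhere along its slot; its place is not reported. Home, the ring bears on both rollers, its centre up to 16 mm from this point along fixture x, either way: feel for it. The ring starts 15 to 75 mm short of home.
- stop: Sliding stop: dark steel collar, 40 mm diameter, 26 mm long, on the guide rod, with an arm that reaches over the base to a foot on the ring's line. Origin: on the rod's axis, middle of the collar; axes as the fixture's. It slides only along fixture x, with about 1 N of drag when its set screw is loose; tight, it holds 20 N and more. It has to travel 45 to 105 mm to bring the ring home.
- pad_face (a point): Middle of the pressing face of the stop's white nylon pad (34 mm wide), which meets the ring's side; unloaded, 25 mm along +x and 68 mm along +y from the stop's origin. The pad is sprung: it gives about 0.6 mm per 10 N and is solid after 2 mm. The push felt at the gripper is the pad's force plus about 1 N of drag, and 1 to 2 N of ring friction while the ring still slides.
- handle (a point): Middle of the black T handle of the set screw, on the screw's axis, 49 mm above the rod's axis and straight above the collar. The bar is 46 mm long along this point's y, 12 mm thick along its x (grasp it across here, from above) and 16 mm high; under it a stem of 9 mm diameter, 20 mm of free height down to the collar. z up; the frame turns with the screw.
- clamp_screw (a joint): Angle of the set screw in rad: -0.1 to 0.1 as found, tight. Grows as it is loosened, anticlockwise seen from above, to 1.9; stiff end at -0.35. Below 0.6 rad it presses on the rod, harder the further it is turned in; above 0.6 rad the stop slides freely. It turns with 0.2 to 0.35 N m and stays where it is left. Tight again means below 0.2 rad.
- ring: Bearing ring of ground steel, 80 mm outer diameter, about 50 mm bore, 16 mm high, 0.27 kg, loose, lying flat on the fixture's base. Origin: centre of its underside. It needs no grasping.
- caliper: Vernier caliper lying on the bench far to the left, 272 mm long, loose; leave it alone. Origin: centre of its underside.
- micrometer: Outside micrometer lying on the bench behind the fixture, 130 mm long, loose; leave it alone. Origin: centre of its underside.
- ring2: Another bearing ring, 80 mm outer diameter, 15 mm high, loose on the bench to the left of the fixture; leave it alone. Origin: centre of its underside.
Things that resemble listed ones, but are neither listed nor needed, are in the scene too. What is shaped like the ring but purple is not meant.

How it is judged:
On the way, in this order (a step that is already met when the one before it is completed fails the run):
1. the set screw is loosened (joint above 0.7 rad) before the stop has moved 5 mm (value of joint clamp_screw above 0.7 rad and distance of stop from where it was at the start of the episode below 0.005 m), for 0.1 s.
2. with the screw still loose (above 0.6 rad) the stop presses the ring into the rollers with more than 5 N, the ring standing still (value of joint clamp_screw above 0.6 rad and contact force between stop and ring above 5 N and linear speed of ring below 0.005 m/s), for 0.2 s.
At the end, for the whole second after the job is handed in: The set screw is tight again (joint below 0.2 rad) and the stop, let go, keeps pressing the ring with 5 to 18 N; the ring lies flat on the base, at rest against the rollers, on the fixture's centre line (y = 20 mm) within 2.5 mm (value of joint clamp_screw below 0.2 rad and contact force between stop and ring between 5 and 18 N and x of ring in the frame of fixture between 0.027 and 0.065 m and y of ring in the frame of fixture between 0.0175 and 0.0225 m and z of ring in the frame of fixture below 0.019 m and angle between ring's own z axis and vertical below 0.06 rad and linear speed of each of ring, stop below 0.005 m/s); the robot touches nothing.
It fails at once if the stop presses the ring with more than 22 N (contact force between stop and ring above 22 N).
It fails at once if the caliper, micrometer or the spare ring is moved by more than 15 mm (distance of any of caliper, micrometer, ring2 from where it was at the start of the episode above 0.015 m).
It also fails if it takes over 54 s, if anything falls off the work surface, if the arm or the gripper's body presses on something with over 40 N, if the wrist force passes 120 N, or if a joint passes its speed limit or range.

## Working session

There is one attempt and no reset: what is moved stays moved. The work goes in short steps, Python scripts to look and compute and a shell command to move; the robot and the scene stay as the last step left them, time stands still between calls to the robot, and variables do not carry over. Pictures are saved under pics/ and viewed, at most 10 in all, crops included, and the job is handed in when it is done.

```bash
mkdir -p pics; cat > h.py <<'E'
import numpy as np,cv2
from workcell import robot
def cam(n):
    o=robot.observe(); c=robot.capture(n); f=c['image'].shape[0]/2/np.tan(np.radians(c['fov_y'])/2)
    return o,c,f
def ray(c,f,u,v):
    return np.array(c['rotation'])@np.array([(u-c['cx'])/f,(v-c['cy'])/f,1.])
def onplane(c,f,u,v,z):
    d=ray(c,f,u,v);p=np.array(c['xyz']);return p+d*(z-p[2])/d[2]
E
python3 - <<'E'
from h import *
for n in('scene','top'):
    o,c,f=cam(n);cv2.imwrite(f'pics/{n}0.png',c['image']);print(n,c['xyz'],c['rotation'],f,c['cx'],c['cy'])
print(o)
E
```

```text
scene [-0.0022871   1.21404395  0.65158789] [-2.00428152e+00 -2.11026165e-03 -2.58755720e+00] 419.87056848927944 280.68304816880993 205.17712622017922
top [0.50212451 0.22037979 1.35541236] [-3.04472091 -0.0155681  -1.59728077] 502.3815732610391 279.06476620014706 199.8979506739169
{'t': 0.05, 'joint_positions': array([ 1.12981592,  0.33387167,  0.03990065,  1.46624464, -0.01337359,
        1.3433225 , -0.0585253 ]), 'dq': array([ 0.00034849, -0.00335303, -0.00049948, -0.00337125,  0.00159315,
       -0.00063155,  0.00140143]), 'joint_torque': array([ 4.53001092e-03, -6.60628295e+01,  1.37107439e+00, -4.06880343e+01,
        1.68642774e-02,  9.34443553e-03, -9.56708914e-05]), 'tcp_pos': array([ 0.21765546, -0.61199777,  0.23046005]), 'ee_rot': array([-3.14001839e+00,  1.40529882e-04,  3.41718940e-01]), 'wrist_force': array([-0.21926474, -0.52995494, -0.28673495]), 'wrist_torque': array([ 0.02473181, -0.08453818,  0.03952271]), 'grasp_force': 0.0, 'grip_width': 0.9992700779246153}
```

View pics/top0.png

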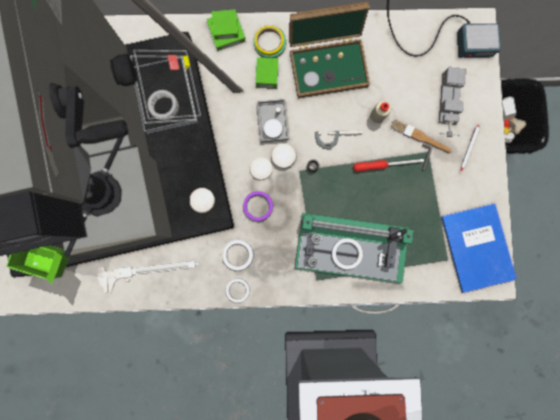

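View pics/scene0.png

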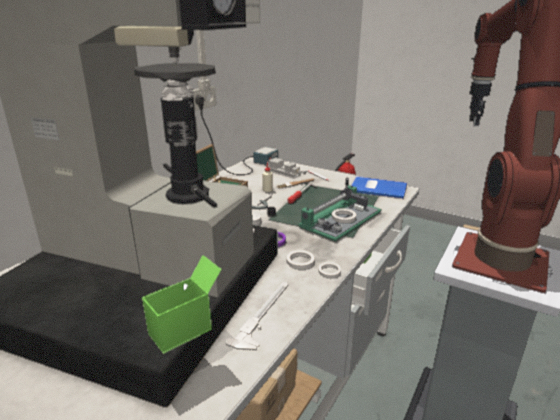

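The top view shows the green fixture at about (355,250), with its ring at (347,254). Things that could be mistaken for it are the ring at (238,255), a smaller one at (237,291), a purple one at (258,207) and one in the tray at (162,104). The rod runs along the fixture's upper edge, from about (308,222) to (408,235). I'll check this in a close crop.

```bash
sed -i "s/^def ray/from scipy.spatial.transform import Rotation as R\ndef ray/; s/np.array(c\['rotation'\])@/R.from_euler('xyz',c['rotation']).as_matrix()@/" h.py
python3 - <<'E'
from h import *
o,c,f=cam('top');im=c['image'];k=im[195:305,280:430]
cv2.imwrite('pics/c1.png',cv2.resize(k,None,fx=5,fy=5,interpolation=cv2.INTER_CUBIC))
for u,v in[(308,222),(408,235),(347,254),(355,250)]:print(onplane(c,f,u,v,.068 if v<240 else .016))
E
```

```text
[0.56784747 0.12429476 0.068     ]
[ 0.52787192 -0.13159943  0.068     ]
[0.48282761 0.01945261 0.016     ]
[ 0.49282959 -0.00228193  0.016     ]
```

View pics/c1.png

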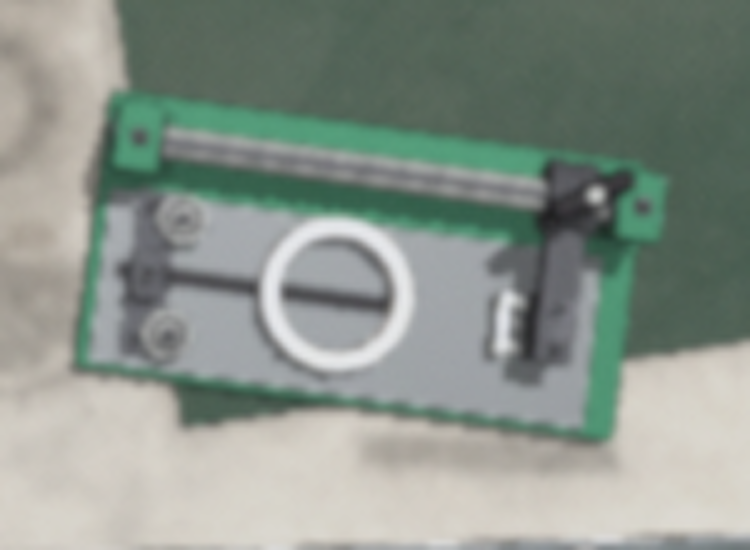

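The crop confirms it. The rod pedestal tops are at crop (140,137) and (643,207). The rollers are at the left, so fixture +x is image left (world +y). The handle's white-marked centre is at about (597,195), with its bar running up to the right. Next I'll compute the geometry and the approach.

```bash
python3 - <<'E'
from h import *
o,c,f=cam('top');P=lambda u,v,z:onplane(c,f,280+u/5,195+v/5,z)
a=P(643,207,.068);b=P(140,137,.068);d=b-a;yaw=np.arctan2(d[1],d[0]);print('fix yaw',yaw,np.linalg.norm(d),(a+b)/2)
h=P(597,195,.107);e=P(632,180,.107)-P(560,215,.107);print('handle',h,'bar ang',np.arctan2(e[1],e[0]))
y=R.from_euler('z',yaw).as_matrix();mid=(a+b)/2;org=mid-y@[0,-.048,0];print('handle fix',y.T@(h-org)); r=P(337,295,.032);print('ring fix',y.T@(r-org))
T=R.from_euler('xyz',o['ee_rot']).as_matrix();print('tool shift',T.T@(h+[0,0,.14]-o['tcp_pos']))
E
```

```text
fix yaw 1.4068161069828355 0.26078729383137106 [ 0.54553479 -0.00431679  0.068     ]
handle [ 0.53013454 -0.09957033  0.107     ] bar ang -1.1510886907686595
handle fix [-0.09648979 -0.04835613  0.039     ]
ring fix [ 0.01457697  0.01776658 -0.036     ]
tool shift [ 0.4660886  -0.37818991 -0.01591244]
```

```bash
A='[.0233,-.0189,-.0008,0,0,0,.0854]'; python3 -m pendant '[[[0.0233,-0.0189,-0.0008,0,0,0,0.0854],[0.0233,-0.0189,-0.0008,0,0,0,0.0854],[0.0233,-0.0189,-0.0008,0,0,0,0.0854],[0.0233,-0.0189,-0.0008,0,0,0,0.0854],[0.0233,-0.0189,-0.0008,0,0,0,0.0854],[0.0233,-0.0189,-0.0008,0,0,0,0.0854],[0.0233,-0.0189,-0.0008,0,0,0,0.0854],[0.0233,-0.0189,-0.0008,0,0,0,0.0854],[0.0233,-0.0189,-0.0008,0,0,0,0.0854],[0.0233,-0.0189,-0.0008,0,0,0,0.0854],[0.0233,-0.0189,-0.0008,0,0,0,0.0854],[0.0233,-0.0189,-0.0008,0,0,0,0.0854],[0.0233,-0.0189,-0.0008,0,0,0,0.0854],[0.0233,-0.0189,-0.0008,0,0,0,0.0854],[0.0233,-0.0189,-0.0008,0,0,0,0.0854],[0.0233,-0.0189,-0.0008,0,0,0,0.0854],[0.0233,-0.0189,-0.0008,0,0,0,0.0854],[0.0233,-0.0189,-0.0008,0,0,0,0.0854],[0.0233,-0.0189,-0.0008,0,0,0,0.0854],[0.0233,-0.0189,-0.0008,0,0,0,0.0854]]]' 30
python3 -m pendant '[[[0,0,0,0,0,-0.118,0.0854],[0,0,0,0,0,-0.118,0.0854],[0,0,0,0,0,-0.118,0.0854],[0,0,0,0,0,-0.118,0.0854],[0,0,0,0,0,-0.118,0.0854],[0,0,0,0,0,-0.118,0.0854],[0,0,0,0,0,-0.118,0.0854],[0,0,0,0,0,-0.118,0.0854],[0,0,0,0,0,-0.118,0.0854],[0,0,0,0,0,-0.118,0.0854],[0,0,0,0,0,-0.118,0.0854],[0,0,0,0,0,-0.118,0.0854],[0,0,0,0,0,-0.118,0.0854],[0,0,0,0,0,-0.118,0.0854],[0,0,0,0,0,0,0.0854]]]'
cat >> h.py <<'E'
def wrist():
    o,c,f=cam('wrist'); M=np.eye(4);M[:3,:3]=R.from_euler('xyz',o['ee_rot']).as_matrix();M[:3,3]=o['tcp_pos']
    W=M@np.array(c['tool_from_camera']); c['xyz']=W[:3,3]; c['rotation']=R.from_matrix(W[:3,:3]).as_euler('xyz')
    return o,c,f
E
python3 - <<'E'
from h import *
o,c,f=wrist();cv2.imwrite('pics/w1.png',c['image']);print(o['joint_positions'],o['tcp_pos'],o['ee_rot'],c['xyz'])
E
```

```text
t: 1.87
tcp_pos: [0.5307, -0.0987, 0.2474]
ee_rot: [3.142, -0.0, 0.342]
wrist_force: [0.5, -1.1, 0.8]
grip_width: 1.0
grasp_force: 0.0
t: 3.12
tcp_pos: [0.5301, -0.1001, 0.2472]
ee_rot: [-3.141, -0.0, 1.999]
wrist_force: [-0.1, 0.4, -0.2]
grip_width: 0.999
grasp_force: 0.0
[ 0.599188    0.13918916 -0.54162317  1.68790736  0.07360163  1.3351151
  0.47321573] [ 0.53007006 -0.10010261  0.247204  ] [-3.14135186e+00 -1.53603171e-04  1.99940026e+00] [ 0.49904843 -0.0304524   0.38893283]
```

View pics/w1.png

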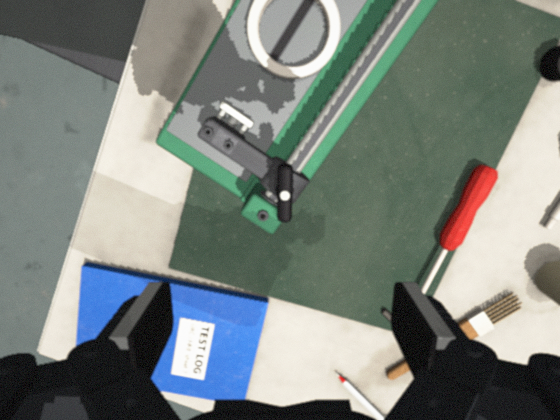

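The wrist view shows the T bar almost vertical, from about (283,166) to (286,220), with its white centre mark at (285,195). The pedestal screw is at (262,214). I'll measure the mark and the bar axis.

```bash
python3 - <<'E'
from h import *
o,c,f=wrist();im=c['image'];g=im.max(2)
m=np.zeros_like(g);m[185:206,275:296]=(g[185:206,275:296]>140);ys,xs=np.nonzero(m);u,v=xs.mean(),ys.mean();print(u,v,len(xs))
k=np.zeros_like(g);k[160:226,272:300]=(g[160:226,272:300]<40)
n,l,s,ce=cv2.connectedComponentsWithStats(k.astype(np.uint8));i=1+s[1:,4].argmax();print(s[i],ce[i])
p=np.argwhere(l==i)[:,::-1].astype(np.float32);vx,vy,x0,y0=cv2.fitLine(p,cv2.DIST_HUBER,0,.01,.01).ravel();print(vx,vy)
a=onplane(c,f,u,v,.107);e=onplane(c,f,u+20*vx,v+20*vy,.107)-a
T=R.from_euler('xyz',o['ee_rot']).as_matrix();print('handle',a,'bar',np.arctan2(e[1],e[0])%np.pi,'tool',T.T@(a-o['tcp_pos']))
E
```

```text
284.5 195.33333333333334 84
[276 161  17  35 149] [280.2885906  175.48322148]
0.19380221 -0.9810406
handle [ 0.53117661 -0.09566949  0.107     ] bar 1.8050832208663263 tool [0.00360113 0.00283713 0.14021697]
```

```bash
python3 -m pendant '[[[0.0005,0.0005,0.0135,0,0,-0.01,0.0854],[0.0005,0.0005,0.0135,0,0,-0.01,0.0854],[0.0005,0.0005,0.0135,0,0,-0.01,0.0854],[0.0005,0.0005,0.0135,0,0,-0.01,0.0854],[0.0005,0.0005,0.0135,0,0,-0.01,0.0854],[0.0005,0,0.0135,0,0,0,0.0854],[0,0,0,0,0,0,0.0854],[0,0,0,0,0,0,0.0854]]]' 30
python3 - <<'E'
from h import *
o,c,f=wrist();im=c['image'];cv2.imwrite('pics/w2full.png',im)
T=R.from_euler('xyz',o['ee_rot']).as_matrix()
a=np.array([.5312,-.0957,.107]);q=R.from_euler('xyz',c['rotation']).as_matrix().T@(a-c['xyz']);u=int(f*q[0]/q[2]+c['cx']);v=int(f*q[1]/q[2]+c['cy']);print(u,v,o['ee_rot'],o['tcp_pos'])
u0,v0=u-60,max(v-60,0);print('crop',u0,v0);cv2.imwrite('pics/w2.png',cv2.resize(im[v0:v0+120,u0:u0+120],None,fx=5,fy=5,interpolation=cv2.INTER_CUBIC))
E
```

```text
t: 3.88
tcp_pos: [0.5308, -0.0962, 0.166]
ee_rot: [-3.141, -0.001, 2.041]
wrist_force: [0.4, 0.3, 0.9]
grip_width: 1.0
grasp_force: 0.0
281 236 [-3.14062400e+00 -9.46386830e-04  2.04127399e+00] [ 0.53077081 -0.0961876   0.16602592]
crop 221 176
```

View pics/w2.png

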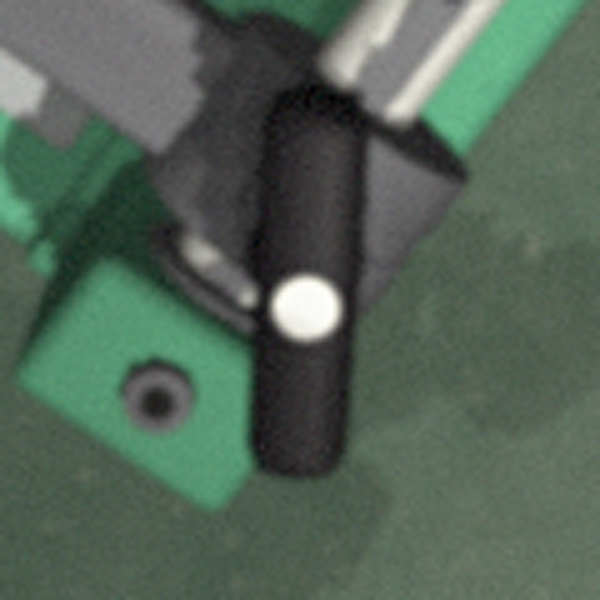

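The mark is at crop (305,308), which is full-image (282,237.6). That agrees with the estimate to about 0.5 mm. The bar leans 0.045 rad up to the right, so I'll rotate back by that much, descend to the bar and grip it.

```bash
python3 -m pendant '[[[0,0,0.014,0,0,0.015,0.0854],[0,0,0.014,0,0,0.015,0.0854],[0,0,0.014,0,0,0.015,0.0854],[0,0,0.014,0,0,0,0.0854],[0,0,0.014,0,0,0,0.0854],[0,0,0.014,0,0,0,0.0854],[0,0,0,0,0,0,0.05],[0,0,0,0,0,0,0.03],[0,0,0,0,0,0,0.02],[0,0,0,0,0,0,0.015],[0,0,0,0,0,0,0.005],[0,0,0,0,0,0,0.0],[0,0,0,0,0,0,0.0],[0,0,0,0,0,0,0.0],[0,0,0,0,0,0,0.0]]]' 50
```

```text
t: 5.18
tcp_pos: [0.531, -0.0968, 0.0832]
ee_rot: [-3.141, 0.001, 1.998]
wrist_force: [-4.1, -0.7, 7.6]
grip_width: 0.128
grasp_force: 49.0
```

```bash
python3 -m pendant '[[[0,0,0,0,0,-0.08,0],[0,0,0,0,0,-0.08,0],[0,0,0,0,0,-0.08,0],[0,0,0,0,0,-0.08,0],[0,0,0,0,0,-0.08,0],[0,0,0,0,0,-0.08,0],[0,0,0,0,0,0,0]]]'
python3 -m pendant '[[[0,0,0,0,0,-0.08,0],[0,0,0,0,0,-0.08,0],[0,0,0,0,0,-0.08,0],[0,0,0,0,0,-0.08,0],[0,0,0,0,0,-0.08,0],[0,0,0,0,0,-0.08,0],[0,0,0,0,0,-0.08,0],[0,0,0,0,0,-0.08,0],[0,0,0,0,0,0,0],[0,0,0,0,0,0,0],[0,0,0,0,0,0,0]]]'
python3 - <<'E'
from h import *
o=robot.observe();print(o['wrist_force'],o['wrist_torque'],o['tcp_pos'])
T=R.from_euler('xyz',o['ee_rot']).as_matrix();print('fix x in tool',T.T@[np.cos(1.407),np.sin(1.407),0])
E
```

```text
t: 5.77
tcp_pos: [0.5315, -0.0963, 0.0832]
ee_rot: [3.141, 0.001, 2.483]
wrist_force: [-1.4, 0.3, 6.0]
grip_width: 0.127
grasp_force: 48.8
t: 6.68
tcp_pos: [0.5317, -0.0961, 0.0832]
ee_rot: [-3.141, 0.001, 3.118]
wrist_force: [-0.7, 0.4, 5.2]
grip_width: 0.132
grasp_force: 48.8
[-0.73400931  0.39374319  5.22745116] [0.18900522 0.23631754 0.18100869] [ 0.53173949 -0.0961427   0.08315704]
fix x in tool [-1.39623204e-01  9.90204707e-01  6.59277611e-06]
```

```bash
python3 -m pendant '[[[-0.00028,0.00198,0,0,0,0,0],[-0.00056,0.00396,0,0,0,0,0],[-0.00056,0.00396,0,0,0,0,0],[-0.00056,0.00396,0,0,0,0,0],[-0.00056,0.00396,0,0,0,0,0],[-0.00056,0.00396,0,0,0,0,0],[-0.00056,0.00396,0,0,0,0,0],[-0.00056,0.00396,0,0,0,0,0],[-0.00056,0.00396,0,0,0,0,0],[-0.00056,0.00396,0,0,0,0,0],[-0.00028,0.00198,0,0,0,0,0],[0,0,0,0,0,0,0]]]'
python3 - <<'E'
from h import *
c=robot.capture('top');f=210/np.tan(np.radians(c['fov_y'])/2)
y=R.from_euler('z',1.4068).as_matrix();org=np.array([.54553,-.00432,0])-y@[0,-.048,0]
for z in(.03,.035,.04):
  q=[y.T@(onplane(c,f,280+u/5,195+v/5,z)-org) for u,v in((180,220),(163,335))]
  d=abs(q[0][1]-q[1][1])/2;print(z,q,'home',(q[0][0]+q[1][0])/2-np.sqrt(.053**2-d*d))
o,c,f=wrist();cv2.imwrite('pics/w3.png',c['image']);print(o['tcp_pos'],o['wrist_force'],y.T@(o['tcp_pos']-org))
E
```

```text
t: 7.68
tcp_pos: [0.5384, -0.0563, 0.0831]
ee_rot: [-3.142, 0.002, 3.118]
wrist_force: [-0.3, 0.9, 6.1]
grip_width: 0.13
grasp_force: 49.0
0.03 [array([ 0.10126488, -0.00989495,  0.03      ]), array([0.10228724, 0.05096335, 0.03      ])] home 0.05838174254167111
0.035 [array([ 0.10169242, -0.00973876,  0.035     ]), array([0.10271092, 0.05088996, 0.035     ])] home 0.05872708660044663
0.04 [array([ 0.10211996, -0.00958257,  0.04      ]), array([0.10313461, 0.05081657, 0.04      ])] home 0.059072881129014855
[ 0.5383822  -0.05641648  0.08314825] [-1.33920951  0.54546197  6.14130915] [-0.05256445 -0.04945349  0.08314825]
```

View pics/w3.png

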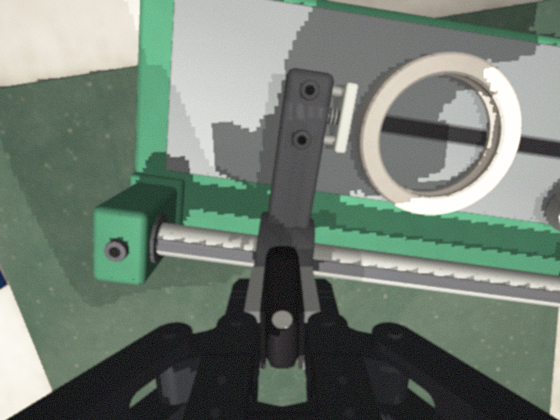

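The stop slides freely. In the picture the pad edge at (355,118) is just short of the ring edge at (362,140). The rollers put home about 46 mm further on. I'll move 36 mm at moderate speed and then feel for contact.

```bash
python3 -m pendant '[[[-0.00014,0.00099,0,0,0,0,0],[-0.00014,0.00099,0,0,0,0,0],[-0.00014,0.00099,0,0,0,0,0],[-0.00014,0.00099,0,0,0,0,0],[-0.00014,0.00099,0,0,0,0,0],[-0.00014,0.00099,0,0,0,0,0],[-0.00028,0.00198,0,0,0,0,0],[-0.00028,0.00198,0,0,0,0,0],[-0.00028,0.00198,0,0,0,0,0],[-0.00028,0.00198,0,0,0,0,0],[-0.00028,0.00198,0,0,0,0,0],[-0.00028,0.00198,0,0,0,0,0],[-0.00028,0.00198,0,0,0,0,0],[-0.00028,0.00198,0,0,0,0,0],[-0.00028,0.00198,0,0,0,0,0],[-0.00028,0.00198,0,0,0,0,0]]]'
python3 -m pendant '[[[-0.00028,0.00198,0,0,0,0,0],[-0.00028,0.00198,0,0,0,0,0],[-0.00014,0.00099,0,0,0,0,0],[-0.00014,0.00099,0,0,0,0,0],[-0.00014,0.00099,0,0,0,0,0],[-0.00014,0.00099,0,0,0,0,0],[-0.00014,0.00099,0,0,0,0,0],[-0.00014,0.00099,0,0,0,0,0],[0,0,0,0,0,0,0]]]'
cat >> h.py <<'E'
def top(name):
    c=robot.capture('top');f=210/np.tan(np.radians(c['fov_y'])/2)
    cv2.imwrite(name,cv2.resize(c['image'][195:305,280:430],None,fx=5,fy=5,interpolation=cv2.INTER_CUBIC))
def F():
    y=R.from_euler('z',1.4068).as_matrix();org=np.array([.54553,-.00432,0])-y@[0,-.048,0]
    o=robot.observe();print(o['t'],'F fix',y.T@o['wrist_force'],'pos',y.T@(o['tcp_pos']-org),'tq',o['wrist_torque'],'yaw',o['ee_rot'][2])
E
python3 -c "
from h import *
F();top('pics/t2.png')"
```

```text
t: 9.12
tcp_pos: [0.5425, -0.0318, 0.0831]
ee_rot: [-3.141, 0.001, 3.117]
wrist_force: [-1.2, -1.6, 6.9]
grip_width: 0.131
grasp_force: 49.2
t: 9.87
tcp_pos: [0.5442, -0.0217, 0.0831]
ee_rot: [-3.141, 0.001, 3.118]
wrist_force: [-0.3, -0.6, 7.6]
grip_width: 0.133
grasp_force: 49.1
9.8667 F fix [-0.62277415  0.16799964  7.62130314] pos [-0.01738251 -0.04948219  0.08313862] tq [-0.17613983  0.14940812  0.16558079] yaw 3.1176671305448975
```

View pics/t2.png

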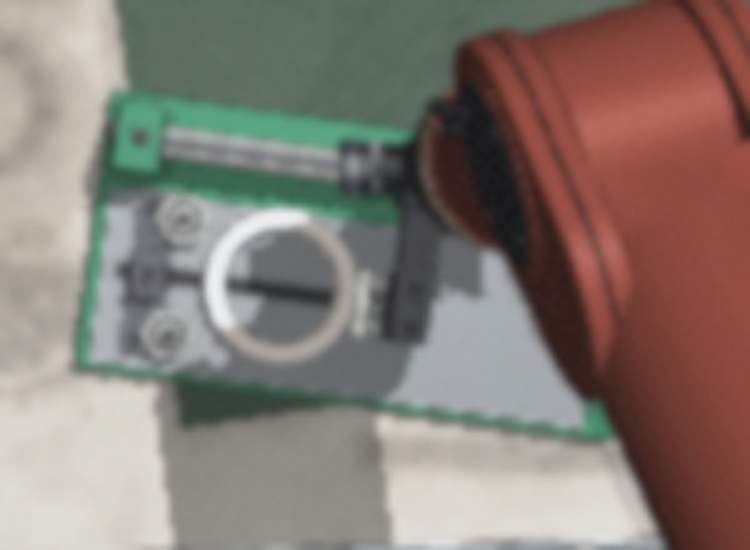

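The ring is being pushed: its centre is at crop (281,287), and the rollers at (180,220) and (163,335) are still roughly 10 mm from contact. I'll go on slowly.

```bash
python3 -m pendant '[[[-0.00014,0.00099,0,0,0,0,0],[-0.00014,0.00099,0,0,0,0,0],[-0.00014,0.00099,0,0,0,0,0],[-0.00014,0.00099,0,0,0,0,0],[-0.00014,0.00099,0,0,0,0,0],[-0.00014,0.00099,0,0,0,0,0],[0,0,0,0,0,0,0]]]'|grep force; python3 -c "
from h import *
F()"
python3 -m pendant '[[[-0.00007,0.0005,0,0,0,0,0],[-0.00007,0.0005,0,0,0,0,0],[0,0,0,0,0,0,0]]]'|grep force; python3 -c "
from h import *
F()"
```

```text
wrist_force: [-0.9, -2.5, 6.4]
grasp_force: 49.1
10.5 F fix [-2.64088735  0.46485113  6.36477874] pos [-0.011388   -0.04948444  0.08309844] tq [-0.16991516  0.17629887  0.13332034] yaw 3.11762643435493
wrist_force: [-1.2, -1.5, 6.7]
grasp_force: 49.1
10.75 F fix [-1.67170011  0.90944855  6.74820227] pos [-0.01053147 -0.04952813  0.08314803] tq [-0.27926066  0.14284587  0.11210636] yaw 3.1174660531526985
```

```bash
cat > ck.py <<'E'
from h import *
import sys
F(); o=robot.observe(); sys.exit(int(-(np.array([np.cos(1.4068),np.sin(1.4068),0])@o['wrist_force'])>4.5))
E
python3 -m pendant '[[[-0.00007,0.0005,0,0,0,0,0],[0,0,0,0,0,0,0]]]' >/dev/null && python3 ck.py && \
python3 -m pendant '[[[-0.00007,0.0005,0,0,0,0,0],[0,0,0,0,0,0,0]]]' >/dev/null && python3 ck.py && \
python3 -m pendant '[[[-0.00007,0.0005,0,0,0,0,0],[0,0,0,0,0,0,0]]]' >/dev/null && python3 ck.py && \
python3 -m pendant '[[[-0.00007,0.0005,0,0,0,0,0],[0,0,0,0,0,0,0]]]' >/dev/null && python3 ck.py && \
python3 -m pendant '[[[-0.00007,0.0005,0,0,0,0,0],[0,0,0,0,0,0,0]]]' >/dev/null && python3 ck.py && \
python3 -m pendant '[[[-0.00007,0.0005,0,0,0,0,0],[0,0,0,0,0,0,0]]]' >/dev/null && python3 ck.py && \
python3 -m pendant '[[[-0.00007,0.0005,0,0,0,0,0],[0,0,0,0,0,0,0]]]' >/dev/null && python3 ck.py && \
python3 -m pendant '[[[-0.00007,0.0005,0,0,0,0,0],[0,0,0,0,0,0,0]]]' >/dev/null && python3 ck.py
```

```text
10.9167 F fix [-1.0245336   0.0592582   6.63410573] pos [-0.01004195 -0.04950713  0.08311903] tq [-0.31777651  0.18662644  0.21810617] yaw 3.1174865238677154
11.0833 F fix [-1.31109845  0.32336153  6.78973196] pos [-0.00952913 -0.0495212   0.08313479] tq [-0.33173831  0.18649172  0.14314139] yaw 3.117548297596331
11.25 F fix [-1.50931323  0.48987302  6.75066805] pos [-0.00901872 -0.04951377  0.0831456 ] tq [-0.34101827  0.15581756  0.13727433] yaw 3.117525925130137
11.4167 F fix [-1.94202145  0.91626643  6.91700718] pos [-0.00851919 -0.0495223   0.08313118] tq [-0.32569953  0.10611164  0.1872516 ] yaw 3.1174736403319527
11.5833 F fix [-2.46995977 -0.71307487  5.61149363] pos [-0.00802031 -0.04949229  0.08311314] tq [-0.31249972  0.2158735   0.17183709] yaw 3.117526765708905
11.75 F fix [-2.14061059 -0.69064605  7.05243006] pos [-0.0075123  -0.04952654  0.0831267 ] tq [-0.30709734  0.17530533  0.2234009 ] yaw 3.1175131173758523
11.9167 F fix [-1.9804311   0.42000636  7.4713591 ] pos [-0.0069813  -0.04951259  0.08312669] tq [-0.34598691  0.1356516   0.16511751] yaw 3.1175851599595434
12.0833 F fix [-2.46973259  0.03645221  6.86615648] pos [-0.00653765 -0.04950499  0.08310736] tq [-0.3074685   0.18095825  0.19508937] yaw 3.117505798702145
```

```bash

python3 -m pendant '[[[-0.00006,0.0004,0,0,0,0,0],[0,0,0,0,0,0,0]]]' >/dev/null && python3 ck.py && \
python3 -m pendant '[[[-0.00006,0.0004,0,0,0,0,0],[0,0,0,0,0,0,0]]]' >/dev/null && python3 ck.py && \
python3 -m pendant '[[[-0.00006,0.0004,0,0,0,0,0],[0,0,0,0,0,0,0]]]' >/dev/null && python3 ck.py && \
python3 -m pendant '[[[-0.00006,0.0004,0,0,0,0,0],[0,0,0,0,0,0,0]]]' >/dev/null && python3 ck.py && \
python3 -m pendant '[[[-0.00006,0.0004,0,0,0,0,0],[0,0,0,0,0,0,0]]]' >/dev/null && python3 ck.py && \
python3 -m pendant '[[[-0.00006,0.0004,0,0,0,0,0],[0,0,0,0,0,0,0]]]' >/dev/null && python3 ck.py && \
python3 -m pendant '[[[-0.00006,0.0004,0,0,0,0,0],[0,0,0,0,0,0,0]]]' >/dev/null && python3 ck.py && \
python3 -m pendant '[[[-0.00006,0.0004,0,0,0,0,0],[0,0,0,0,0,0,0]]]' >/dev/null && python3 ck.py && \
python3 -m pendant '[[[-0.00006,0.0004,0,0,0,0,0],[0,0,0,0,0,0,0]]]' >/dev/null && python3 ck.py && \
python3 -m pendant '[[[-0.00006,0.0004,0,0,0,0,0],[0,0,0,0,0,0,0]]]' >/dev/null && python3 ck.py && \
python3 -m pendant '[[[-0.00006,0.0004,0,0,0,0,0],[0,0,0,0,0,0,0]]]' >/dev/null && python3 ck.py && \
python3 -m pendant '[[[-0.00006,0.0004,0,0,0,0,0],[0,0,0,0,0,0,0]]]' >/dev/null && python3 ck.py
```

```text
12.25 F fix [-2.99117734  0.25275758  6.20415905] pos [-0.00631807 -0.04952487  0.08312105] tq [-0.46525658  0.17212016  0.19552766] yaw 3.1173893557401926
12.4167 F fix [-3.18510841  0.25397157  7.91464445] pos [-0.00601755 -0.04951545  0.08313108] tq [-0.55624126  0.23166407  0.14394948] yaw 3.1173062039805584
12.5833 F fix [-3.5009028   0.59130513  6.02725467] pos [-0.00564072 -0.04953521  0.08313057] tq [-0.54162235  0.19140853  0.16608335] yaw 3.11724692648404
12.75 F fix [-2.3284584   0.17525193  7.45237044] pos [-0.00522856 -0.04951297  0.08312235] tq [-0.54847924  0.21966168  0.0882754 ] yaw 3.1172439144703477
12.9167 F fix [-2.83597589  0.26433967  6.7291971 ] pos [-0.00484198 -0.04950074  0.0831077 ] tq [-0.54997937  0.20875334  0.18130079] yaw 3.1173079675270734
13.0833 F fix [-3.12586624  0.11220875  6.79172815] pos [-0.00452099 -0.04953315  0.08313184] tq [-0.56296964  0.25619642  0.21009804] yaw 3.117176533360516
13.25 F fix [-4.06587461  0.13109215  6.92990346] pos [-0.00424829 -0.04953332  0.08312584] tq [-0.66421518  0.34433007  0.13895245] yaw 3.1171359621682986
13.4167 F fix [-5.17189706  1.80738727  8.45764585] pos [-0.00414899 -0.04954433  0.08312823] tq [-0.83182123  0.3963723   0.20124887] yaw 3.1168706185455695
```

```bash
sed -i 's/>4.5/>8.5/' ck.py
python3 -m pendant '[[[-0.00004,0.0003,0,0,0,0,0],[0,0,0,0,0,0,0]]]' >/dev/null && python3 ck.py && \
python3 -m pendant '[[[-0.00004,0.0003,0,0,0,0,0],[0,0,0,0,0,0,0]]]' >/dev/null && python3 ck.py && \
python3 -m pendant '[[[-0.00004,0.0003,0,0,0,0,0],[0,0,0,0,0,0,0]]]' >/dev/null && python3 ck.py && \
python3 -m pendant '[[[-0.00004,0.0003,0,0,0,0,0],[0,0,0,0,0,0,0]]]' >/dev/null && python3 ck.py && \
python3 -m pendant '[[[-0.00004,0.0003,0,0,0,0,0],[0,0,0,0,0,0,0]]]' >/dev/null && python3 ck.py && \
python3 -m pendant '[[[-0.00004,0.0003,0,0,0,0,0],[0,0,0,0,0,0,0]]]' >/dev/null && python3 ck.py
```

```text
13.5833 F fix [-5.41299038  1.90159498  8.31220778] pos [-0.0040873  -0.04952244  0.0831111 ] tq [-1.02935328  0.39463247  0.23446867] yaw 3.1167171551597224
13.75 F fix [-5.58378814  1.34702223  7.90266205] pos [-0.00399591 -0.04955898  0.08313734] tq [-1.14159376  0.44715632  0.20014399] yaw 3.1165316868090205
13.9167 F fix [-5.65124306  1.59187544  8.30526092] pos [-0.0039103  -0.04957199  0.08313782] tq [-1.25381105  0.49530543  0.18459606] yaw 3.1163533620073633
14.0833 F fix [-7.86301673  1.37986107  9.51770259] pos [-0.00385691 -0.04952488  0.08311392] tq [-1.37086155  0.50743987  0.15637726] yaw 3.1162316650816266
14.25 F fix [-7.23013509  1.4791571   9.04269886] pos [-0.00377396 -0.04952648  0.08310991] tq [-1.47654805  0.51887233  0.18746389] yaw 3.116083903543662
14.4167 F fix [-9.26594918  1.13323288  9.74003905] pos [-0.00367508 -0.04951741  0.08309017] tq [-1.67025284  0.63397435  0.24913971] yaw 3.1158495511449615
```

```bash

python3 -m pendant '[[[-0.00004,0.0003,0,0,0,0,0],[-0.00004,0.0003,0,0,0,0,0],[0,0,0,0,0,0,0],[0,0,0,0,0,0,0],[0,0,0,0,0,0,0],[0,0,0,0,0,0,0]]]' >/dev/null ; python3 ck.py
python3 - <<'E'
from h import *
F();top('pics/t3.png');F()
E
```

```text
14.9167 F fix [-9.50994601  2.2698216   9.75271767] pos [-0.00349471 -0.04952348  0.08309798] tq [-1.89603964  0.67380234  0.1901299 ] yaw 3.1155189388014324
14.9167 F fix [-9.50994601  2.2698216   9.75271767] pos [-0.00349471 -0.04952348  0.08309798] tq [-1.89603964  0.67380234  0.1901299 ] yaw 3.1155189388014324
14.9667 F fix [-10.36522097   2.08658139  10.27665388] pos [-0.00353976 -0.04954921  0.08311246] tq [-1.97765288  0.65126218  0.2697857 ] yaw 3.1154554069142195
```

View pics/t3.png

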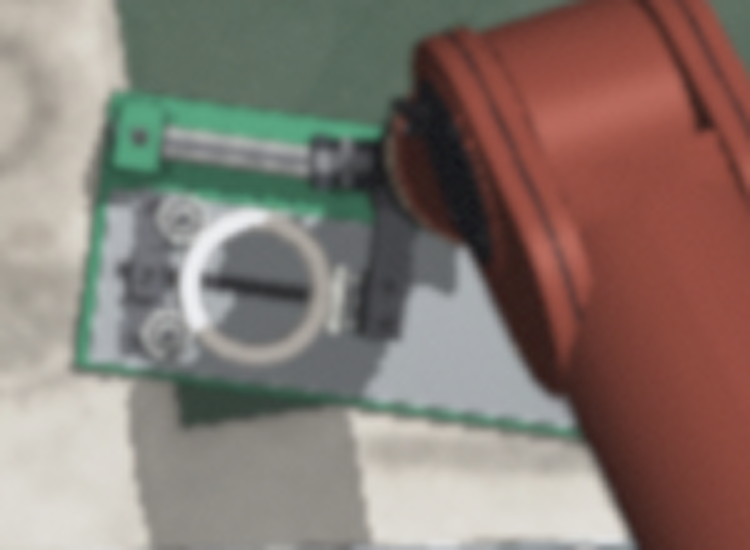

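The ring's outline at centre (254,286) now touches both rollers, at (180,220) and (163,335). The pad force is about 9 N, so I'll tighten in stages while holding the push.

```bash

python3 -m pendant '[[[0,0,0,0,0,0.06,0],[0,0,0,0,0,0.06,0],[0,0,0,0,0,0.06,0],[0,0,0,0,0,0.06,0],[0,0,0,0,0,0,0],[0,0,0,0,0,0,0]]]' >/dev/null ; python3 ck.py
python3 -m pendant '[[[0,0,0,0,0,0.06,0],[0,0,0,0,0,0.06,0],[0,0,0,0,0,0,0],[0,0,0,0,0,0,0]]]' >/dev/null ; python3 ck.py
```

```text
15.4667 F fix [-10.94688328   2.23343857   9.78417685] pos [-0.00382751 -0.04955772  0.08311663] tq [-2.10855763  0.66393565 -0.12356933] yaw 2.874394225460617
15.8 F fix [-11.67151535   1.63162581   9.77964682] pos [-0.00398307 -0.04952526  0.08310396] tq [-2.16455977  0.80908803 -0.2049345 ] yaw 2.7542962935225166
```

```bash

python3 -m pendant '[[[0,0,0,0,0,0.06,0],[0,0,0,0,0,0.06,0],[0,0,0,0,0,0.06,0],[0,0,0,0,0,0,0],[0,0,0,0,0,0,0]]]' >/dev/null ; python3 ck.py
python3 -m pendant '[[[0,0,0,0,0,0.06,0],[0,0,0,0,0,0.06,0],[0,0,0,0,0,0.06,0],[0,0,0,0,0,0,0],[0,0,0,0,0,0,0]]]' >/dev/null ; python3 ck.py
python3 -m pendant '[[[0,0,0,0,0,0.06,0],[0,0,0,0,0,0.06,0],[0,0,0,0,0,0.06,0],[0,0,0,0,0,0,0],[0,0,0,0,0,0,0]]]' >/dev/null ; python3 ck.py
```

```text
16.2167 F fix [-12.54104865   1.5528909   10.02131409] pos [-0.00422305 -0.04944104  0.08310238] tq [-2.32235151  0.87489312 -0.16740238] yaw 2.574143194381792
16.6333 F fix [-12.71056098   4.15394119  10.78782149] pos [-0.00445731 -0.04930559  0.0830951 ] tq [-2.38374238  1.05292283 -0.12131784] yaw 2.3939922917412546
17.05 F fix [-13.70081117   3.10745958  12.35347887] pos [-0.00464292 -0.04912224  0.08308876] tq [-2.54274388  1.29905338 -0.09766124] yaw 2.213947276354201
```

```bash

python3 -m pendant '[[[0,0,0,0,0,0.06,0],[0,0,0,0,0,0.06,0],[0,0,0,0,0,0.06,0],[0,0,0,0,0,0.06,0],[0,0,0,0,0,0.04,0],[0,0,0,0,0,0,0],[0,0,0,0,0,0,0],[0,0,0,0,0,0,0]]]' ; python3 ck.py
```

```text
t: 17.72
tcp_pos: [0.5456, -0.0093, 0.0832]
ee_rot: [-3.138, 0.004, 1.934]
wrist_force: [-8.2, -12.5, 13.9]
grip_width: 0.132
grasp_force: 50.3
17.7167 F fix [-13.68736261   6.07785163  13.93875641] pos [-0.00486502 -0.04884096  0.08315231] tq [-2.62496274  1.66062701  0.00606778] yaw 1.9343114160119685
```

```bash

python3 -m pendant '[[[-0.0006,-0.0008,0,0,0,0,0],[-0.0004,-0.0005,0,0,0,0,0],[0,0,0,0,0,0,0],[0,0,0,0,0,0,0]]]' >/dev/null; python3 ck.py
python3 -m pendant '[[[-0.0005,-0.0007,0,0,0,0,0],[-0.0004,-0.0005,0,0,0,0,0],[0,0,0,0,0,0,0],[0,0,0,0,0,0,0]]]' >/dev/null; python3 ck.py
```

```text
18.05 F fix [-9.0447267   2.41705075  9.79995175] pos [-0.00503298 -0.04877037  0.08316529] tq [-1.88528352e+00  8.24591109e-01 -8.84440446e-04] yaw 1.935180715824054
18.3833 F fix [-5.79518768 -0.6956365   5.67746117] pos [-0.00517733 -0.04872679  0.08321394] tq [-1.23157685  0.00200785 -0.00302984] yaw 1.9359423796082207
```

```bash

python3 -m pendant '[[[-0.0005,-0.0006,0,0,0,0,0],[-0.0004,-0.0004,0,0,0,0,0],[0,0,0,0,0,0,0.02],[0,0,0,0,0,0,0.04],[0,0,0,0,0,0,0.06],[0,0,0,0,0,0,0.0854],[0,0,0,0,0,0,0.0854],[0,0,0,0,0,0,0.0854],[0,0,0,0,0,0,0.0854],[0,0,0,0,0,0,0.0854]]]'
python3 -m pendant '[[[0,0,-0.01,0,0,0,0.0854],[0,0,-0.015,0,0,0,0.0854],[0,0,-0.02,0,0,0,0.0854],[0,0,-0.02,0,0,0,0.0854],[0,0,-0.02,0,0,0,0.0854],[0,0,-0.015,0,0,0,0.0854],[0,0,0,0,0,0,0.0854],[0,0,0,0,0,0,0.0854]]]'
python3 - <<'E'
from h import *
o,c,f=wrist();cv2.imwrite('pics/w4.png',c['image'])
E
```

```text
t: 19.22
tcp_pos: [0.5439, -0.0086, 0.0823]
ee_rot: [-3.141, -0.0, 1.939]
wrist_force: [-0.9, 0.2, 0.3]
grip_width: 0.996
grasp_force: 0.0
t: 19.88
tcp_pos: [0.5445, -0.0086, 0.1837]
ee_rot: [3.14, 0.001, 1.939]
wrist_force: [-0.1, -0.3, 0.4]
grip_width: 1.001
grasp_force: 0.0
```

View pics/w4.png

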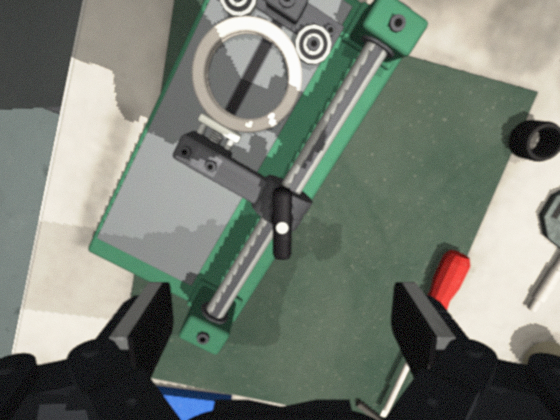

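The wrist picture shows the ring at (247,74) seated on both rollers, at (237,0) and (313,42). The pad at (218,128) is against the ring. The bar is vertical in the image, so it turned back with the tool to about its starting angle and is tight. I'm handing the job in.

```bash
python3 -c "
from workcell import robot
print(robot.job_done())"
```

```text
the job is handed in; nothing more can be done
None
```

I loosened the set screw, slid the stop until the ring sat on both rollers, retightened it under an estimated 10 N of pad force, let go and handed the job in at about 20 s; the hand-in gave no verdict, and I could not measure the pad force after letting go.

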